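Run the loaded slide of a reaming jig past its spring catch and lock it under the guide

ROBOT

A 7-joint arm with a two-finger parallel gripper is mounted at the origin on a cart in front of the work surface, level with it; the furniture and walls round the work are solid. World frame = base frame: x ahead of the robot, y to its left, z up, the work surface at z = 0. Lengths are in mm, angles in rad, forces in N, time in s.
With the tool pointing down it reaches from about 400 to 875 mm from the base axis. Payload 19.3 kg.
Tool frame: the origin (TCP) lies midway between the tips of the shut fingers; the grasp point (between the pads) lies 19 mm behind it; z points along the fingers, y is the line along which they close (so a half turn about z gives the same grasp; the last joint's range is limited). The gripper opens to 85 mm and grips with 20 to 120 N. Pads are 22 mm wide; open, the fingers measure 114 mm over their backs; the gripper's body (76 mm by 85 mm) begins 54 mm behind the grasp point. The pads swing forward as they close: fully open they stand 13 mm farther back than shut.
Start: joints at [-1.222, 0.521, -0.036, 1.599, 0.021, 1.021, -0.113], TCP at [254.182, 570.969, 231.291] pointing down, gripper open.
Joint ranges: [-2.91, 2.91], [-0.3, 2.13], [-1.5, 1.42], [0.17, 2.43], [-1.26, 4.41], [0.16, 1.93], [-2.52, 2.52]. Speed limits (rad/s): [1.89, 1.89, 2.39, 2.39, 3.01, 3.01, 3.01].

INTERFACE

Orientations are given as a unit quaternion [w, x, y, z].
In Python, from workcell import sense, cams, sign_off gives the robot as it stands.
- The arm moves only by the tool servo_tool, never from a script. Its arguments are lists of equal length, an entry for each row: "hand": the finger opening in mm, from 0 to 85.4; "dp": the shift along the tool's x, y, z in mm, a list of three; "yaw": the turn about the tool's z in rad. A call has 1 to 5 rows; each row shifts and turns the commanded pose from where the row before left it, along the tool's axes as they then stand; what a row does not reach is not made up. A row lasts 1/12 s, in which the tool goes at most 41.7 mm and 7.16 degrees, less where a joint would pass 70% of its speed; a pose out of reach is approached as far as the arm can. A call is refused whole if a number of a shift passes 41.7 or a number of a turn 0.125, either way. A call with a gripper value outside its range is refused whole. The fingers move at their own pace and stop on an object; "force" is the grip in N (left out, the last holds). Time passes only in rows, so rows that do not move let the fingers close. It gives the time, the measured TCP pose, the force, the opening and the grip force at its end, in the units of the state.
- sense(): the state, without advancing time (a new reading comes with each control period).
- cams.grab_frame(name): name is "scene" or "top"; returns a dict with "img" (400x640x3 uint8, red, green, blue), "intrinsics" (3x3 intrinsics, pixels), "world_from_camera" (4x4, takes a point from camera to world coordinates). Camera axes: x right, y down, z forward; pixel columns grow to the right and rows downward; lengths in mm; the calibration is good to about 2 mm. A picture is of the moment at which its call begins. There is no depth.
- sign_off(): hands the job in; it is judged then, once.
The state is a dict: "clock": time; "joint_positions": joint angles; "qd": joint speeds; "effort": joint torques, N m; "ee_pos": TCP position; "eef_rot": TCP orientation; "ft_force": force on the tool from outside, world axes, zero at the start; "ft_torque": the same for the moment, N m; "finger_gap": opening from 0.0 (shut) to 1.0 (fully open); "grip_force": force on a finger pad.
Only numpy, scipy, OpenCV 4.12 (cv2) and the standard library are available. Lean on these libraries where they do the work, as an engineer would, in place of code of your own. Each camera call takes 0.05 s, during which the arm holds its last target. There are 200 camera calls.

TASK

A bushing stands ready in the slide of the reaming jig, and a spring catch keeps the slide out at the loading end. Press the catch bar down with a fingertip and keep it down while you push the slide's upright thumb plate past the catch, then push the slide fully home so that the bushing stands under the guide bridge and the catch springs up again and locks the slide. Only press and push: do not force the slide against the raised catch, do not lift the bushing out of its nest, leave the things lying round the jig where they are, and draw the hand clear at the end.

Things in the scene. Friction and masses are not known exactly. Their poses are not given: they have to be found in the camera images.
- jig: Fixed reaming jig: grey base 14 mm thick, slideway, steel bridge with brass guide bush (top at z 78 mm). Origin on the table under the slideway's centre line; x along it, the way the slide goes; y left; z up. In this frame: base x -120..105, y -72..48 mm; bridge x 42..78, y -41..41 mm; right of the slideway (y < -31) only catch bar, thumb plate, spring cups and bridge leg rise above z 17 mm.
- slide (a joint): Travel of the slide along the jig's x, m: 0 to 0.0015 as found (loading end), 0.0605 fully home at the end stop. Friction about 2 N. The raised catch stops it at about 0.004; from 0.0575 on the catch can spring up into a second notch and lock it.
- thumb_plate (a point): Point on the flat rear face (the one to push, facing the jig's -x) of the slide's upright thumb plate, 5 mm thick steel, which reaches out over the catch bar: there it spans jig y -64 to -18 mm, z 44 to 68 mm. Point at jig (slide travel - 45, -49, 56 mm); moves with the slide. Axes as the jig's.
- catch (a joint): How far the spring catch is pressed down, m: 0 up, 0.010 at its bottom stop. Its nose is clear of the slide from 0.006 on. Takes 4 N to start, 7 N to bottom. Once the slide is past (travel over 0.007) the slide's edge keeps it down at about 0.006 by itself until the slide is home.
- catch_bar (a point): Point on top of the catch bar, the part to press: flat ribbed dark steel bar beside the slideway, jig x -114 to -28 mm, y -64 to -34 mm, top at z 40 mm when up, 30 mm when fully down; moves straight down. Point at jig (-80, -49, 40 mm), 35 mm behind the thumb plate's face at slide = 0. Axes as the jig's.
- work_bushing: The pale steel bushing standing in the slide's round nest, 22 mm diameter, 26 mm high, top at z = 54 mm; the nest is a ring 34 mm across and 10 mm high. Origin at the centre of its underside, on the slide (z = 28 mm); z up. Rides with the slide; not to be handled.
- guide_bore (a point): Centre of the guide bridge's bore at the bridge's underside, jig (60, 0, 60 mm); the bushing passes 6 mm below and must come to stand under it.
- reamer: Hand reamer, 24 x 100 x 21 mm, lying left of the jig. Bystander. Origin at the centre of its underside.
- next_bushing: Bushing 22 x 26 mm standing left of the jig. Bystander. Origin at the centre of its underside.
- done_bushing: Darker bushing 22 x 26 mm standing right of the jig, its centre about 26 mm from the base plate's edge. Bystander. Origin at the centre of its underside.
- funnel: Small pale funnel standing on its mouth, 64 mm across, 52 mm high, left of the bridge end of the jig. Bystander. Origin at the centre of its underside.

How it is judged:
By the outcome, as a careful person would: the job done as asked, in the order asked, and still so for the second after the job is handed in, with the robot touching nothing.
It also fails if it takes over 38 s, if anything falls off the work surface, if the arm or the gripper's body presses on something with over 40 N, if the wrist force passes 120 N, or if a joint passes its speed limit or range.

## Working session

There is one attempt and no reset: what is moved stays moved. The work goes in short steps, Python scripts to look and compute and a tool call to move; the robot and the scene stay as the last step left them, time stands still between calls to the robot, and variables do not carry over. Pictures are saved under pics/ and viewed, at most 10 in all, crops included, and the job is handed in when it is done.

Besides the shell and the picture viewer there is one more tool, called after "Emit:" as name([rows], argument=value, ...), one row to a line, values as JSON. servo_tool: Moves the arm, as the interface text tells. Its arguments: {"type":"object","properties":{"hand":{"type":"array"},"dp":{"type":"array"},"yaw":{"type":"array"},"force":{"type":"number"}},"required":["hand","dp","yaw"]}

```bash
mkdir -p pics; python3 - <<'E'
from workcell import sense,cams
import cv2,numpy as np
for n in("top","scene"):
    f=cams.grab_frame(n);cv2.imwrite(f"pics/{n}0.png",f["img"][:,:,::-1]);np.savez(f"{n}0.npz",**f)
    print(n,f["intrinsics"].round(1).tolist(),f["world_from_camera"].round(3).tolist())
s=sense();print(s["clock"],s["ee_pos"],s["eef_rot"],s["finger_gap"])
E
```

```text
top [[439.1, 0.0, 320.0], [0.0, 439.1, 205.5], [0.0, 0.0, 1.0]] [[-0.031, -0.977, 0.21, 347.607], [-1.0, 0.031, -0.005, 394.552], [-0.001, -0.21, -0.978, 896.514], [0.0, 0.0, 0.0, 1.0]]
scene [[497.2, 0.0, 331.5], [0.0, 497.2, 193.0], [0.0, 0.0, 1.0]] [[0.721, -0.47, 0.509, 76.93], [-0.693, -0.486, 0.533, -71.1], [-0.003, -0.737, -0.676, 656.536], [0.0, 0.0, 0.0, 1.0]]
0.1 [254.05661382 570.70119478 230.79778101] [-7.00371038e-05  2.07868187e-01  9.78156714e-01 -5.04909888e-04] 0.9999202742603087
```

View pics/top0.png

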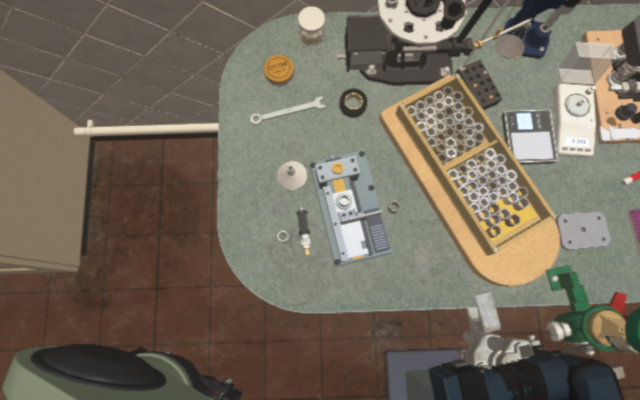

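View pics/scene0.png

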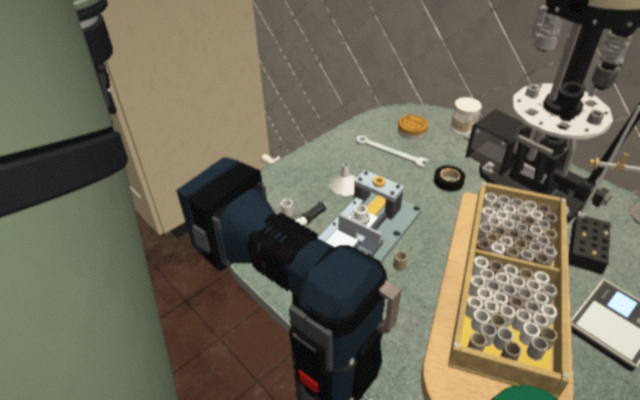

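The top view shows the jig at about (312..391, 152..264), with the bridge at the far end (340,168) and the dark catch bar at (377,235). The done bushing is at (393,207). I'll enlarge this area to measure it.

```bash
python3 - <<'E'
import cv2
a=cv2.imread("pics/top0.png")[145:270,265:415]
cv2.imwrite("pics/c1.png",cv2.resize(a,None,fx=4.8,fy=4.8,interpolation=cv2.INTER_CUBIC))
E
```

```text
(no output)
```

View pics/c1.png

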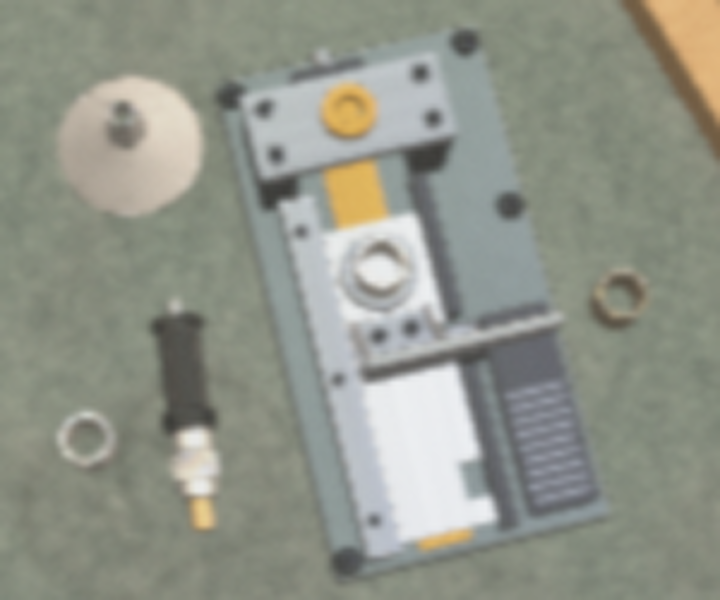

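The enlarged crop shows the bridge top (240..457, 55..180), bush (348,108), plate end (563,320), catch bar corners (597,497) and (533,513), and base corners (607,517) and (345,575). I'll fit the jig pose to these points.

```bash
cat > h.py <<'E'
import numpy as np
from scipy.optimize import least_squares
f=np.load("top0.npz");K=f["intrinsics"];T=f["world_from_camera"]
def ray(u,v,z):
    d=T[:3,:3]@np.linalg.solve(K,[u,v,1]);return T[:3,3]+d*(z-T[2,3])/d[2]
P=[(348,108,60,0,78),(607,517,-120,-72,14),(345,575,-120,48,14),(222,88,105,48,14),(478,30,105,-72,14),
(597,497,-114,-64,40),(533,513,-114,-34,40),(263,180,42,41,78),(457,133,42,-41,78),(240,98,78,41,78),(435,55,78,-41,78),(563,323,-45,-64,68)]
A=np.array(P,float);W=np.array([ray(265+a[0]/4.8,145+a[1]/4.8,a[4])[:2] for a in A])
def tf(p,q):
    c,s=np.cos(p[2]),np.sin(p[2]);q=np.atleast_2d(q);return np.c_[p[0]+c*q[:,0]-s*q[:,1],p[1]+s*q[:,0]+c*q[:,1]]
r=least_squares(lambda p:(tf(p,A[:,2:4])-W).ravel(),[550,350,.2],loss="soft_l1",f_scale=2)
p=r.x
E
python3 - <<'E'
from h import *
print(p,np.degrees(p[2]));print((tf(p,A[:,2:4])-W).round(1).tolist())
print("bar",tf(p,[-80,-49]),"plate",tf(p,[-45,-49]),"done",ray(265+620/4.8,145+297/4.8,26))
print("back",tf(p,[-95,-49]))
from scipy.spatial.transform import Rotation as R
from workcell import sense
q=sense()["eef_rot"];print(R.from_quat([*q[1:],q[0]]).as_matrix().round(3))
E
```

```text
[5.37014956e+02 3.41085939e+02 2.11315445e-01] 12.107483126248988
[[-1.8, -0.1], [-0.5, -3.8], [-5.0, 3.0], [1.8, 4.7], [3.9, 0.6], [-2.0, -2.5], [-2.6, 0.4], [1.1, 0.9], [1.1, -0.5], [1.6, 0.1], [3.1, -0.2], [-1.7, -1.7]]
bar [[469.07205508 276.39620127]] plate [[503.29350988 283.73732054]] done [526.64724284 239.76762607  26.        ]
back [[454.40571732 273.2500073 ]]
[[-0.914  0.407 -0.   ]
 [ 0.407  0.914 -0.001]
 [-0.    -0.001 -1.   ]]
```

Emit:
servo_tool([
  [-16,-9,0],
  [-32,-18,0],
  [-32,-18,0],
  [-32,-18,0],
  [-32,-18,0],
], hand=[0,0,0,0,0], yaw=[0,0,0,0,0], force=40)

```text
clock: 0.52
ee_pos: [353.4, 436.8, 231.1]
eef_rot: [-0.0, 0.208, 0.978, -0.0]
ft_force: [0.9, 1.2, 0.1]
finger_gap: 0.296
grip_force: 0.0
```

Emit:
servo_tool([
  [-32,-18,0],
  [-32,-18,0],
  [-32,-18,0],
  [-32,-18,0],
  [-16,-9,0],
], hand=[0,0,0,0,0], yaw=[0,0,0,0,0])

```text
clock: 0.93
ee_pos: [453.7, 301.7, 231.2]
eef_rot: [0.0, 0.21, 0.978, -0.001]
ft_force: [1.1, 0.3, 0.2]
finger_gap: 0.002
grip_force: 0.0
```

Emit:
servo_tool([
  [0,0,0],
  [0,0,0],
  [0,0,0],
  [0,0,0],
  [0,0,0],
], hand=[0,0,0,0,0], yaw=[-0.12,-0.12,-0.12,-0.12,-0.12])

```text
clock: 1.35
ee_pos: [451.3, 305.7, 231.1]
eef_rot: [-0.0, -0.093, 0.996, -0.0]
ft_force: [-0.7, 0.1, -0.8]
finger_gap: 0.003
grip_force: 0.0
```

Emit:
servo_tool([
  [0,0,0],
  [0,0,0],
], hand=[0,0], yaw=[-0.03,0])

```text
clock: 1.52
ee_pos: [451.4, 305.6, 231.1]
eef_rot: [-0.0, -0.106, 0.994, -0.0]
ft_force: [-0.3, 0.5, 0.6]
finger_gap: -0.001
grip_force: 0.0
```

```bash
cat >> h.py <<'E'
from scipy.spatial.transform import Rotation as R
def st():
    from workcell import sense
    s=sense();q=s["eef_rot"];M=R.from_quat([*q[1:],q[0]]).as_matrix();e=s["ee_pos"]
    c,n=np.cos(p[2]),np.sin(p[2]);d=e[:2]-p[:2];J=np.array([[c,n],[-n,c]])
    print("t",s["clock"],"jig",(J@d).round(1),"z",e[2].round(1),"toolx in jig deg",np.degrees(np.arctan2(M[1,0],M[0,0])-p[2]).round(2),"F",(J@s["ft_force"][:2]).round(1),s["ft_force"][2].round(1),"gap",round(s["finger_gap"],3),"tilt",M[:,2].round(3))
    return s,e,M
E
python3 -c "
from h import *
s,e,M=st()
t=np.r_[tf(p,[-75,-51])[0],e[2]];print((M.T@(t-e)).round(1))"
```

```text
t 1.5167 jig [-91.2 -16.7] z 231.1 toolx in jig deg -179.92 F [-0.2  0.6] 0.6 gap -0.001 tilt [-0. -0. -1.]
[-16.1 -34.3  -0. ]
```

Emit:
servo_tool([
  [-8,-17,0],
  [-8,-17,20],
  [0,0,35],
  [0,0,35],
  [0,0,30],
], hand=[0,0,0,0,0], yaw=[0,0,0,0,0])

```text
clock: 1.93
ee_pos: [473.9, 275.4, 109.5]
eef_rot: [-0.0, -0.104, 0.995, -0.0]
ft_force: [0.4, 0.5, -0.4]
finger_gap: -0.003
grip_force: 0.0
```

Emit:
servo_tool([
  [0,0,25],
  [0,0,15],
  [0,0,5],
  [0,0,0],
], hand=[0,0,0,0], yaw=[0,0,0,0])

```text
clock: 2.27
ee_pos: [473.6, 275.6, 65.3]
eef_rot: [-0.001, -0.105, 0.994, -0.001]
ft_force: [0.6, -0.1, 0.0]
finger_gap: 0.0
grip_force: 0.0
```

```bash
python3 - <<'E'
from h import *
s,e,M=st()
from workcell import cams
import cv2
a=cams.grab_frame("top")["img"][145:270,265:415,::-1];b=cams.grab_frame("scene")["img"][150:275,300:450,::-1]
cv2.imwrite("pics/c2.png",cv2.resize(np.hstack([a,b]),None,fx=2.66,fy=2.66,interpolation=cv2.INTER_CUBIC))
E
```

```text
t 2.2667 jig [-75.7 -50.7] z 65.3 toolx in jig deg -180.07 F [ 0.5 -0.2] 0.0 gap 0.0 tilt [-0.002 -0.001 -1.   ]
```

View pics/c2.png

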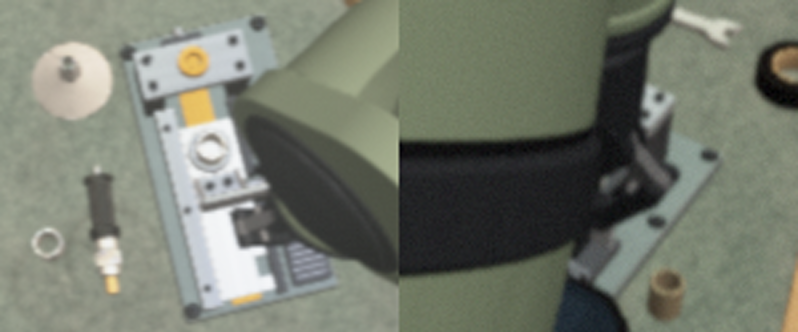

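The arm hides part of the view. The fingers stand behind the plate (plate at about (235,190) in the left half) and over the bar. Next I'll go down and feel for the bar.

Emit:
servo_tool([
  [0,0,10],
  [0,0,9],
  [0,0,3],
  [0,0,0],
], hand=[0,0,0,0], yaw=[0,0,0,0])

```text
clock: 2.7
ee_pos: [473.8, 275.7, 43.5]
eef_rot: [-0.001, -0.105, 0.994, -0.0]
ft_force: [-0.4, -0.2, 0.5]
finger_gap: -0.001
grip_force: 0.0
```

Emit:
servo_tool([
  [0,0,3],
  [0,0,3],
  [0,0,0],
  [0,0,0],
], hand=[0,0,0,0], yaw=[0,0,0,0])

```text
clock: 3.03
ee_pos: [474.4, 276.0, 38.5]
eef_rot: [0.0, -0.105, 0.994, 0.0]
ft_force: [-0.5, -0.6, 4.5]
finger_gap: -0.001
grip_force: 2.3
```

Emit:
servo_tool([
  [0,0,3],
  [0,0,3],
  [0,0,1.5],
  [0,0,0],
  [0,0,0],
], hand=[0,0,0,0,0], yaw=[0,0,0,0,0])

```text
clock: 3.45
ee_pos: [474.4, 276.1, 31.1]
eef_rot: [0.0, -0.105, 0.994, 0.0]
ft_force: [0.3, -0.3, 6.5]
finger_gap: -0.002
grip_force: 3.4
```

```bash
python3 -c "
from h import *
st()"
```

```text
t 3.45 jig [-74.9 -50.4] z 31.1 toolx in jig deg -180.01 F [ 0.3 -0.3] 6.5 gap -0.002 tilt [ 0.  0. -1.]
```

Emit:
servo_tool([
  [-4,0,0],
  [-5,0,0],
  [-4,0,0],
  [-2,0,0],
  [0,0,0],
], hand=[0,0,0,0,0], yaw=[0,0,0,0,0])

```text
clock: 3.87
ee_pos: [488.8, 279.1, 31.0]
eef_rot: [-0.0, -0.105, 0.994, -0.0]
ft_force: [-1.1, -0.5, 7.3]
finger_gap: -0.001
grip_force: 3.4
```

Emit:
servo_tool([
  [-2,0,0],
  [-2,0,0],
  [-2,0,0],
  [-2,0,0],
  [0,0,0],
], hand=[0,0,0,0,0], yaw=[0,0,0,0,0])

```text
clock: 4.28
ee_pos: [496.3, 280.7, 30.9]
eef_rot: [-0.0, -0.105, 0.994, -0.0]
ft_force: [-2.0, -1.4, 5.7]
finger_gap: -0.002
grip_force: 3.4
```

```bash
python3 -c "
from h import *
st()"
```

```text
t 4.2833 jig [-52.5 -50.5] z 30.9 toolx in jig deg -180.01 F [-2.2 -0.9] 5.7 gap -0.002 tilt [-0.001 -0.    -1.   ]
```

Emit:
servo_tool([
  [-3,0,0],
  [-3,0,0],
  [-3,0,0],
  [-2,0,0],
  [0,0,0],
], hand=[0,0,0,0,0], yaw=[0,0,0,0,0])

```text
clock: 4.7
ee_pos: [507.0, 282.9, 30.9]
eef_rot: [-0.001, -0.105, 0.994, -0.0]
ft_force: [-3.7, -1.6, 7.4]
finger_gap: -0.002
grip_force: 3.4
```

```bash
python3 - <<'E'
from h import *
s,e,M=st()
from workcell import cams
import cv2
a=cams.grab_frame("top")["img"][145:270,265:415,::-1]
cv2.imwrite("pics/c3.png",cv2.resize(a,None,fx=4.8,fy=4.8,interpolation=cv2.INTER_CUBIC))
E
```

```text
t 4.7 jig [-41.5 -50.6] z 30.9 toolx in jig deg -180.01 F [-4.  -0.7] 7.4 gap -0.002 tilt [-0.001 -0.001 -1.   ]
```

View pics/c3.png

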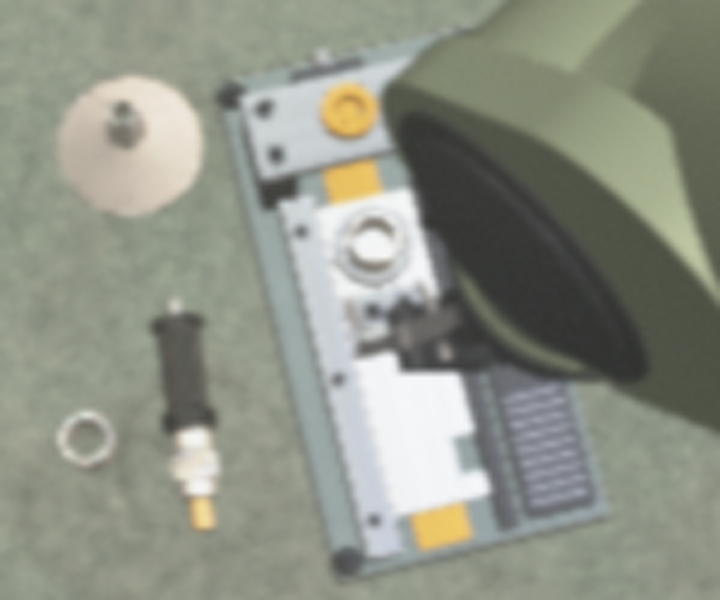

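The bushing moved from (380,268) to (372,243), about 11 mm, so the slide is past the catch. I'll push a little further with the catch still down, then raise the tip above the bar and push on.

Emit:
servo_tool([
  [-3,0,0],
  [-2,0,0],
  [0,0,0],
  [2,0,0],
  [0,0,4],
], hand=[0,0,0,0,0], yaw=[0,0,0,0,0])

```text
clock: 5.17
ee_pos: [511.3, 283.9, 28.7]
eef_rot: [0.001, -0.105, 0.994, 0.0]
ft_force: [-23.2, -16.2, 121.0]
finger_gap: -0.001
grip_force: 55.5
```

That was a sign error. Tool z points down, so the last row pressed the bar onto its bottom stop and the reading went to 121 N. I'm raising it now.

Emit:
servo_tool([
  [0,0,-6],
  [0,0,-6],
  [0,0,-6],
  [0,0,-3],
  [0,0,0],
], hand=[0,0,0,0,0], yaw=[0,0,0,0,0])

```text
clock: 5.58
ee_pos: [510.6, 283.8, 48.4]
eef_rot: [0.0, -0.105, 0.994, 0.0]
ft_force: [0.4, 0.0, 0.8]
finger_gap: -0.001
grip_force: 0.0
```

```bash
python3 -c "
from h import *
st()"
```

```text
t 5.5833 jig [-37.9 -50.4] z 48.4 toolx in jig deg -180.01 F [ 0.4 -0.1] 0.8 gap -0.001 tilt [ 0.001  0.    -1.   ]
```

Emit:
servo_tool([
  [-3,0,0],
  [-5,0,0],
  [-5,0,0],
  [-5,0,0],
  [-5,0,0],
], hand=[0,0,0,0,0], yaw=[0,0,0,0,0])

```text
clock: 6.0
ee_pos: [532.3, 288.2, 47.2]
eef_rot: [-0.001, -0.105, 0.994, -0.0]
ft_force: [-5.2, -2.0, 3.9]
finger_gap: 0.001
grip_force: 2.7
```

Emit:
servo_tool([
  [-4,0,0],
  [-4,0,0],
  [-3,0,0],
  [-2,0,0],
  [0,0,0],
], hand=[0,0,0,0,0], yaw=[0,0,0,0,0])

```text
clock: 6.42
ee_pos: [545.5, 291.1, 47.2]
eef_rot: [-0.0, -0.105, 0.994, -0.0]
ft_force: [-1.1, -1.0, -1.1]
finger_gap: 0.0
grip_force: 0.6
```

```bash
python3 -c "
from h import *
st()"
```

```text
t 6.4167 jig [ -2.2 -50.7] z 47.2 toolx in jig deg -180.02 F [-1.3 -0.7] -1.1 gap 0.0 tilt [-0.001 -0.001 -1.   ]
```

Emit:
servo_tool([
  [-1.5,0,0],
  [-1.5,0,0],
  [-1,0,0],
  [0,0,0],
], hand=[0,0,0,0], yaw=[0,0,0,0])

```text
clock: 6.75
ee_pos: [549.2, 291.8, 47.3]
eef_rot: [-0.0, -0.105, 0.994, -0.0]
ft_force: [-3.4, -1.3, -3.3]
finger_gap: -0.003
grip_force: 1.8
```

Emit:
servo_tool([
  [-1,0,0],
  [-0.5,0,0],
  [0,0,0],
], hand=[0,0,0], yaw=[0,0,0])

```text
clock: 7.0
ee_pos: [550.7, 292.2, 47.5]
eef_rot: [-0.0, -0.105, 0.994, -0.0]
ft_force: [-3.9, -2.2, -4.3]
finger_gap: 0.0
grip_force: 2.0
```

```bash
python3 -c "
from h import *
st()"
```

```text
t 7.0 jig [  3.1 -50.6] z 47.5 toolx in jig deg -180.01 F [-4.2 -1.3] -4.3 gap 0.0 tilt [-0.001 -0.    -1.   ]
```

Still only sliding force, so the slide is not at the stop yet. I'll go on in small steps.

Emit:
servo_tool([
  [-0.7,0,0],
  [-0.5,0,0],
  [0,0,0],
], hand=[0,0,0], yaw=[0,0,0])

```text
clock: 7.25
ee_pos: [552.7, 293.0, 48.1]
eef_rot: [0.001, -0.105, 0.994, 0.0]
ft_force: [-0.6, -0.3, 0.2]
finger_gap: 0.0
grip_force: 0.3
```

Emit:
servo_tool([
  [-0.7,0,0],
  [-0.3,0,0],
  [0,0,0],
], hand=[0,0,0], yaw=[0,0,0])

```text
clock: 7.5
ee_pos: [553.4, 293.1, 48.0]
eef_rot: [0.0, -0.105, 0.994, 0.0]
ft_force: [-0.5, 1.0, -0.4]
finger_gap: 0.001
grip_force: 0.1
```

Emit:
servo_tool([
  [-0.7,0,0],
  [-0.3,0,0],
  [0,0,0],
], hand=[0,0,0], yaw=[0,0,0])

```text
clock: 7.75
ee_pos: [554.2, 293.2, 47.9]
eef_rot: [0.0, -0.105, 0.994, 0.0]
ft_force: [-0.1, -0.3, 0.2]
finger_gap: -0.002
grip_force: 0.2
```

Emit:
servo_tool([
  [-0.7,0,0],
  [-0.3,0,0],
  [0,0,0],
], hand=[0,0,0], yaw=[0,0,0])

```text
clock: 8.0
ee_pos: [554.3, 293.1, 47.7]
eef_rot: [-0.001, -0.105, 0.994, -0.0]
ft_force: [-6.5, -1.4, 5.6]
finger_gap: 0.003
grip_force: 3.4
```

```bash
python3 - <<'E'
from h import *
s,e,M=st()
from workcell import cams
import cv2
a=cams.grab_frame("top")["img"][145:270,265:415,::-1];b=cams.grab_frame("scene")["img"][150:275,300:450,::-1]
cv2.imwrite("pics/c4.png",cv2.resize(np.hstack([a,b]),None,fx=2.66,fy=2.66,interpolation=cv2.INTER_CUBIC))
E
```

```text
t 8.0 jig [  6.9 -50.5] z 47.7 toolx in jig deg -180.0 F [-6.7 -0. ] 5.6 gap 0.003 tilt [-0.001 -0.001 -1.   ]
```

View pics/c4.png

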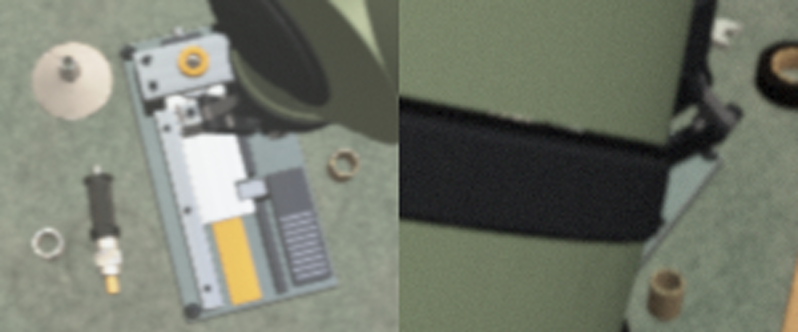

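The slide is under the bridge, and the catch nose at about (252,188) sits in the slide's notch. The motion has stalled with rising force, so I'll push slightly more to confirm the stop.

Emit:
servo_tool([
  [-0.5,0,0],
  [-0.3,0,0],
  [0,0,0],
], hand=[0,0,0], yaw=[0,0,0])

```text
clock: 8.35
ee_pos: [554.4, 293.1, 47.7]
eef_rot: [-0.001, -0.106, 0.994, -0.0]
ft_force: [-11.4, -3.1, 9.1]
finger_gap: -0.001
grip_force: 6.0
```

The slide is firmly at the end stop. I'll back off along -x, rise and move clear.

Emit:
servo_tool([
  [3,0,0],
  [5,0,0],
  [5,0,-5],
  [0,0,-25],
  [0,0,-35],
], hand=[0,0,0,0,0], yaw=[0,0,0,0,0])

```text
clock: 8.77
ee_pos: [541.3, 289.9, 111.6]
eef_rot: [-0.002, -0.106, 0.994, -0.001]
ft_force: [0.6, 1.1, 0.3]
finger_gap: 0.002
grip_force: 0.0
```

Emit:
servo_tool([
  [0,0,-35],
  [0,0,-35],
  [15,15,-20],
  [25,25,0],
  [25,25,0],
], hand=[0,0,0,0,0], yaw=[0,0,0,0,0])

```text
clock: 9.18
ee_pos: [465.7, 340.8, 204.6]
eef_rot: [0.001, -0.104, 0.995, 0.001]
ft_force: [0.1, 1.4, -0.1]
finger_gap: -0.0
grip_force: 0.0
```

Emit:
servo_tool([
  [20,30,0],
  [20,30,0],
  [20,30,0],
  [10,15,0],
  [0,0,0],
], hand=[0,0,0,0,0], yaw=[0,0,0,0,0])

```text
clock: 9.6
ee_pos: [371.5, 432.0, 203.3]
eef_rot: [-0.0, -0.108, 0.994, 0.001]
ft_force: [-0.7, 0.5, -0.8]
finger_gap: -0.001
grip_force: 0.0
```

Emit:
servo_tool([
  [15,30,0],
  [15,30,0],
  [15,30,0],
  [5,15,0],
  [0,0,0],
], hand=[0,0,0,0,0], yaw=[0,0,0,0,0])

```text
clock: 10.02
ee_pos: [301.8, 523.6, 202.9]
eef_rot: [-0.0, -0.107, 0.994, 0.001]
ft_force: [-0.8, -0.7, -0.0]
finger_gap: -0.0
grip_force: 0.0
```

```bash
python3 - <<'E'
from h import *
s,e,M=st()
from workcell import cams
import cv2
a=cams.grab_frame("top")["img"][145:270,265:415,::-1]
cv2.imwrite("pics/c5.png",cv2.resize(a,None,fx=4.8,fy=4.8,interpolation=cv2.INTER_CUBIC))
E
```

```text
t 10.0167 jig [-191.7  227.7] z 202.9 toolx in jig deg -179.77 F [-1.  -0.5] -0.0 gap -0.0 tilt [-0.001  0.001 -1.   ]
```

View pics/c5.png

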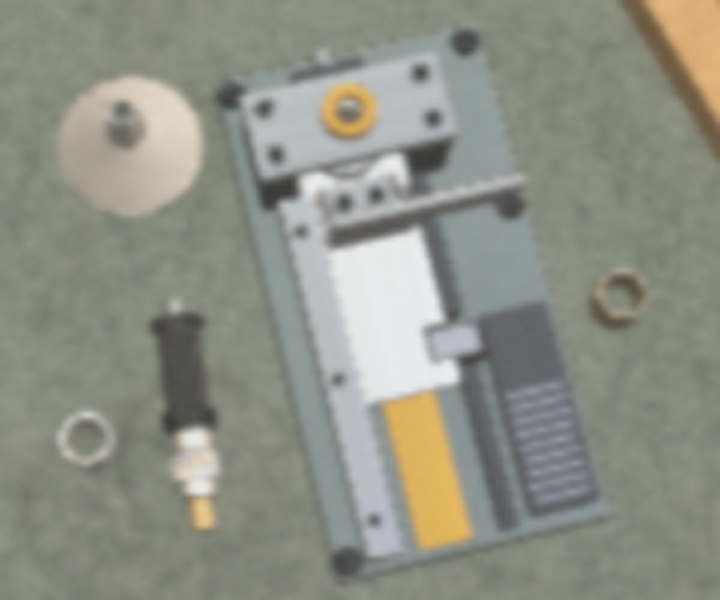

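The slide is home with the bushing under the bush (348,108) and the plate end at (523,182). The catch nose sits in the second notch at (455,340), and the bystanders haven't moved. A direct comparison with the first picture will show whether the bar is up.

```bash
python3 - <<'E'
from h import *
from workcell import cams,sign_off
import cv2
g=cams.grab_frame("top")["img"]
G=[cv2.cvtColor(i,cv2.COLOR_RGB2GRAY).astype(np.float32) for i in(f["img"],g)]
for n,(y0,y1,x0,x1) in dict(bar=(224,254,368,392),base=(232,268,325,350)).items():
    print(n,cv2.phaseCorrelate(G[0][y0:y1,x0:x1].copy(),G[1][y0:y1,x0:x1].copy()),np.abs(G[0]-G[1])[y0:y1,x0:x1].mean())
print(sign_off())
E
```

```text
bar ((0.10229204793814972, -0.35906285043879826), 0.6418038030465444) 3.6180556
base ((0.25121359079428807, -0.10500888196154534), 0.6900347561306424) 13.665556
the job is handed in; nothing more can be done
None
```

The slide is fully home with the bushing under the guide bridge, the catch nose looks seated in the second notch (my bar-height check was inconclusive), and the hand is clear, but a sign error of mine pressed the bar onto its bottom stop at a measured 121 N, over the 120 N wrist limit, so the job may be judged failed.

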